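Swipe test of a sprung touch panel

ROBOT

A 7-joint arm with a two-finger parallel gripper is mounted at the origin on a cart in front of the work surface, level with it; the furniture and walls round the work are solid. World frame = base frame: x ahead of the robot, y to its left, z up, the work surface at z = 0. Lengths are in m, angles in rad, forces in N, time in s.
With the tool pointing down it reaches from about 0.425 to 0.875 m from the base axis. Payload 4.7 kg.
Tool frame: the origin (TCP) lies at the very end of the fingers, on their centre line; the grasp point (between the pads) lies 19 mm behind it (ctrl.grip_point_offset is the distance from the TCP to the grasp point, in m); z points along the fingers, y is the line along which they close (so a half turn about z gives the same grasp; the last joint's range is limited). The gripper opens to 85 mm and grips with 20 to 120 N. Pads are 22 mm wide; open, the fingers measure 114 mm over their backs; the gripper's body (76 mm by 85 mm) begins 54 mm behind the grasp point. The pads swing forward as they close: fully open they stand 13 mm farther back than shut.
Start: joints at [1.31, 0.321, -0.07, 1.45, 0.023, 1.371, -0.057], TCP at [0.176, -0.626, 0.231] pointing down, gripper open.
Joint ranges: [-2.86, 2.86], [-0.3, 2.09], [-1.38, 1.24], [0.06, 2.45], [-1.56, 4.7], [0.09, 2.05], [-2.69, 2.69]. Speed limits (rad/s): [2.57, 2.57, 3.14, 3.14, 3.14, 3.14, 3.14].

INTERFACE

Orientations are given as a unit quaternion [x, y, z, w].
In Python, from plant import state, grab_frame, order, finder, ctrl gives the robot as it stands.
- The arm moves only by the tool move_arm, never from a script. Its argument "plan" is a list of rows, each a list of 7 numbers: the shift along the tool's x, y, z in mm, then the turn, a rotation vector about the tool's x, y, z in degrees, then the opening, from 0 (shut) to 1 (fully open). In form: [[dx, dy, dz, rx, ry, rz, fingers], ...]. A call has exactly 5 rows; each row shifts and turns the commanded pose from where the row before left it, along the tool's axes as they then stand; what a row does not reach is not made up. A row lasts 1/8 s, in which the tool goes at most 62.5 mm and 10.7 degrees, less where a joint would pass 70% of its speed; a pose out of reach is approached as far as the arm can. A call with a gripper value outside its range is refused whole. The fingers move at their own pace and stop on an object; the grip force is fixed at half the most. Time passes only in rows, so rows that do not move let the fingers close, or fill a call up. It gives the time, the measured TCP pose, the force, the opening and the grip force at its end, in the units of the state.
- state(): the state, without advancing time (a new reading comes with each control period).
- grab_frame(name): name is "scene" or "top" or "wrist"; returns a dict with "pixels" (384x512x3 uint8, red, green, blue), "K" (3x3 intrinsics, pixels), "distortion" ([k1, k2, p1, p2, k3] as OpenCV has them; the pictures are not rectified), "R" (3x3) and "t" (3): a world point X has camera coordinates R X + t. Camera axes: x right, y down, z forward; pixel columns grow to the right and rows downward; lengths in m; the calibration is good to about 2 mm. A picture is of the moment at which its call begins. There is no depth.
- order.hand_in(): hands the job in; it is judged then, once.
Trained networks look in the newest picture that a camera, given by its name, has taken for a name from the list of things; names that differ only in an ending like _2 or _b are one class to them, and where a whole thing is asked for, a point or a joint stands for the part that bears it (a point fixed in the world has none). Each returns a list of dicts, best first, with "p" (0 to 1); they miss things now and then, are a little off and sometimes report something else, mostly with a low value. They report only what shows in the picture. A call takes as long as a camera call.
- finder.search_frame(camera, thing): "at" ([column, row] in pixels, amid what is visible of it).
- finder.regions_of(camera, thing): "mask" (384x512 bool, what is visible of it) and "at" ([column, row] in pixels, amid what is visible of it).
The state is a dict: "clock": time; "joint_positions": joint angles; "joint_velocities": joint speeds; "effort": joint torques, N m; "tcp_pos": TCP position; "tcp_rot": TCP orientation; "force": force on the tool from outside, world axes, zero at the start; "ft_torque": the same for the moment, N m; "finger_gap": finger opening in m; "grip_force": force on a finger pad.
Only numpy, scipy, OpenCV 4.12 (cv2) and the standard library are available. Lean on these libraries where they do the work, as an engineer would, in place of code of your own. Each camera call takes 0.05 s, during which the arm holds its last target. There are 200 camera calls.

TASK

Swipe-test the black touch panel: with the shut fingertips, lightly touch the copper pad at the end where the green banana plug lies, then slide along the row over every pad in turn without lifting off, and finish with the fingertips still resting on the last pad, at the red plug's end. Come down on the first pad from above, keep the touch light so that the sprung panel never sinks to its stop, and leave the plugs and everything else where they are. The program ends while the touch on the last pad is being held.

Things in the scene. Friction and masses are not known exactly. Their poses are not given: they have to be found in the camera images.
- stand: grey aluminium test stand fixed to the bench, 136 x 256 mm (its x by y); origin at the centre of its underside on the bench top, z up. At each short end (its -y and +y ends) is a low ledge, top 12 mm above the bench, on which a banana plug lies. Grey rails between ledges and panel reach 28 mm above the bench.
- panel_top (a point): centre of the top face of the black touch panel, 118 x 192 mm (stand x by y), level, 42 mm above the bench at rest. The panel floats on springs and only moves straight down: it begins to sink at about 1.2 N and then takes about 0.9 N for each mm; after 8 mm it meets its hard stop. It springs back when let go.
- panel (a joint): how far the panel is pushed down, m: 0 at rest, 0.008 at its hard stop
- pad_0: round copper pad, number 0 of the row 0 to 6, 16 mm across at its foot and 10 mm across on top, standing 1.5 mm proud of the black panel; origin at the centre of its underside, on the panel's top face, z up; it sinks with the panel. End pad at the stand's -y end. A thin copper line, flush with the panel, runs straight from each pad to the next, so that the row forms an S; neighbours are 45 to 55 mm apart, so shut fingertips meet one pad at a time.
- pad_1: round copper pad, number 1 of the row 0 to 6, 16 mm across at its foot and 10 mm across on top, standing 1.5 mm proud of the black panel; origin at the centre of its underside, on the panel's top face, z up; it sinks with the panel.
- pad_2: round copper pad, number 2 of the row 0 to 6, 16 mm across at its foot and 10 mm across on top, standing 1.5 mm proud of the black panel; origin at the centre of its underside, on the panel's top face, z up; it sinks with the panel.
- pad_3: round copper pad, number 3 of the row 0 to 6, 16 mm across at its foot and 10 mm across on top, standing 1.5 mm proud of the black panel; origin at the centre of its underside, on the panel's top face, z up; it sinks with the panel.
- pad_4: round copper pad, number 4 of the row 0 to 6, 16 mm across at its foot and 10 mm across on top, standing 1.5 mm proud of the black panel; origin at the centre of its underside, on the panel's top face, z up; it sinks with the panel.
- pad_5: round copper pad, number 5 of the row 0 to 6, 16 mm across at its foot and 10 mm across on top, standing 1.5 mm proud of the black panel; origin at the centre of its underside, on the panel's top face, z up; it sinks with the panel.
- pad_6: round copper pad, number 6 of the row 0 to 6, 16 mm across at its foot and 10 mm across on top, standing 1.5 mm proud of the black panel; origin at the centre of its underside, on the panel's top face, z up; it sinks with the panel. End pad at the stand's +y end.
- green_plug: green loose banana plug, 12 x 53 x 12 mm, lying on one of the two ledges, along the end of the stand; origin under its middle, y along its length. It marks the end where the swipe starts (pad 0 or pad 6, whichever is nearer). Either end can be drawn.
- red_plug: red loose banana plug of the same size on the other ledge; it marks the end where the swipe finishes
- multimeter: yellow and dark hand multimeter lying on its back, 138 x 68 x 39 mm; bystander; origin at the centre of its underside
- capacitor_can: blue capacitor can standing upright, 35 mm across, 62 mm tall; bystander; origin at the centre of its underside
- heat_sink: black finned heat sink, 40 x 50 x 26 mm; bystander; origin at the centre of its underside
- potentiometer: potentiometer with black knob, 28 x 21 x 35 mm; bystander; origin at the centre of its underside
- side_cutters: side cutters with blue grips lying flat, 52 x 163 x 12 mm; bystander; origin at the centre of its underside

How it is judged:
On the way, in this order (a step that is already met when the one before it is completed fails the run):
1. the first pad, counted from the green plug's end, is touched by the fingers (((y of green_plug in the frame of stand below 0 m and contact force between the fingers and pad_0 above 0.3 N) or (y of green_plug in the frame of stand above 0 m and contact force between the fingers and pad_6 above 0.3 N))), for 0.03 s.
2. the second pad, counted from the green plug's end, is touched by the fingers (((y of green_plug in the frame of stand below 0 m and contact force between the fingers and pad_1 above 0.3 N) or (y of green_plug in the frame of stand above 0 m and contact force between the fingers and pad_5 above 0.3 N))), for 0.03 s.
3. the third pad, counted from the green plug's end, is touched by the fingers (((y of green_plug in the frame of stand below 0 m and contact force between the fingers and pad_2 above 0.3 N) or (y of green_plug in the frame of stand above 0 m and contact force between the fingers and pad_4 above 0.3 N))), for 0.03 s.
4. the fourth pad, counted from the green plug's end, is touched by the fingers (((y of green_plug in the frame of stand below 0 m and contact force between the fingers and pad_3 above 0.3 N) or (y of green_plug in the frame of stand above 0 m and contact force between the fingers and pad_3 above 0.3 N))), for 0.03 s.
5. the fifth pad, counted from the green plug's end, is touched by the fingers (((y of green_plug in the frame of stand below 0 m and contact force between the fingers and pad_4 above 0.3 N) or (y of green_plug in the frame of stand above 0 m and contact force between the fingers and pad_2 above 0.3 N))), for 0.03 s.
6. the sixth pad, counted from the green plug's end, is touched by the fingers (((y of green_plug in the frame of stand below 0 m and contact force between the fingers and pad_5 above 0.3 N) or (y of green_plug in the frame of stand above 0 m and contact force between the fingers and pad_1 above 0.3 N))), for 0.03 s.
At the end, for the whole second after the job is handed in: The fingers rest on the end pad nearest the red plug (more than 0.3 N on that pad, less than 15 N on the panel in all, panel sunk less than 7.6 mm), after the other six pads were touched in order from the green plug's end; both plugs still lie at rest on their ledges (((y of green_plug in the frame of stand below 0 m and contact force between the fingers and pad_6 above 0.3 N) or (y of green_plug in the frame of stand above 0 m and contact force between the fingers and pad_0 above 0.3 N)) and value of joint panel below 0.0076 m and contact force between the fingers and stand below 15 N and z of each of green_plug, red_plug in the frame of stand above 0.009 m and linear speed of each of green_plug, red_plug below 0.02 m/s); the arm keeps its last pose, push and grip.
It fails at once if the panel is pushed down to its stop or pressed with more than 15 N (value of joint panel above 0.0076 m or contact force between the fingers and stand above 15 N).
It fails at once if the fingertips are lifted more than about 1.5 cm off the row of pads part-way along it (or brought in that low over its middle pads) ((horizontal distance between the grasp point and pad_1 below 0.024 m and z of the grasp point in the frame of pad_1 between 0.034 and 0.06 m) or (horizontal distance between the grasp point and pad_2 below 0.024 m and z of the grasp point in the frame of pad_2 between 0.034 and 0.06 m) or (horizontal distance between the grasp point and pad_3 below 0.024 m and z of the grasp point in the frame of pad_3 between 0.034 and 0.06 m) or (horizontal distance between the grasp point and pad_4 below 0.024 m and z of the grasp point in the frame of pad_4 between 0.034 and 0.06 m) or (horizontal distance between the grasp point and pad_5 below 0.024 m and z of the grasp point in the frame of pad_5 between 0.034 and 0.06 m)).
It fails at once if a banana plug is shifted by more than 15 mm or lifted (distance of any of green_plug, red_plug from where it was at the start of the episode above 0.015 m or height (world z) of any of green_plug, red_plug above 0.022 m).
It fails at once if a bystander is shifted by more than 20 mm (distance of any of multimeter, capacitor_can, heat_sink, potentiometer, side_cutters from where it was at the start of the episode above 0.02 m).
It also fails if it takes over 45 s, if anything falls off the work surface, if the arm or the gripper's body presses on something with over 40 N, if the wrist force passes 120 N, or if a joint passes its speed limit or range.

## Working session

There is one attempt and no reset: what is moved stays moved. The work goes in short steps, Python scripts to look and compute and a tool call to move; the robot and the scene stay as the last step left them, time stands still between calls to the robot, and variables do not carry over. Pictures are saved under pics/ and viewed, at most 10 in all, crops included, and the job is handed in when it is done.

Besides the shell and the picture viewer there is one more tool, called after "Call:" as name([rows], argument=value, ...), one row to a line, values as JSON. move_arm: Moves the arm, as the interface text tells. Its arguments: {"type":"object","properties":{"plan":{"type":"array"}},"required":["plan"]}

```bash
mkdir -p pics
cat > h.py <<'E'
import numpy as np, cv2
from plant import state, grab_frame, order, finder, ctrl
def ray(f,uv):
    p=cv2.undistortPoints(np.array([[uv]],float),np.array(f["K"]),np.array(f["distortion"])).ravel()
    R=np.array(f["R"]);t=np.array(f["t"]);return -R.T@t, R.T@np.array([p[0],p[1],1])
def world(f,uv,z):
    c,d=ray(f,uv);return c+d*(z-c[2])/d[2]
def px(f,X):
    return cv2.projectPoints(np.array([X],float),cv2.Rodrigues(np.array(f["R"]))[0],np.array(f["t"],float),np.array(f["K"]),np.array(f["distortion"]))[0].ravel()
E
python3 - <<'E'
from h import *
s=state();print({k:s[k] for k in("clock","tcp_pos","tcp_rot","force","finger_gap")},ctrl.grip_point_offset)
ims=[]
for c in("scene","top"):
    f=grab_frame(c);ims.append(f["pixels"])
    print(c,"cam",-np.array(f["R"]).T@f["t"])
    for n,z in(("pad_0",.0435),("green_plug",.018),("red_plug",.018),("panel_top",.042),("stand",.02)):
        for r in finder.search_frame(c,n)[:8]: print(c,n,round(r["p"],2),np.round(r["at"]),np.round(world(f,r["at"],z),4))
for n,i in zip("st",ims): cv2.imwrite(f"pics/{n}1.png",i[...,::-1])
E
```

```text
{'clock': 0.0, 'tcp_pos': array([ 0.17619412, -0.62510194,  0.23020905]), 'tcp_rot': array([ 9.90573140e-01,  1.36981462e-01, -1.65927322e-04, -9.51562265e-04]), 'force': array([0.2561233 , 0.09105722, 0.58662901]), 'finger_gap': 0.08521699511764816} 0.0187
scene cam [-0.08831327  0.96612092  0.57119432]
scene green_plug 0.48 [319. 225.] [0.4188 0.2779 0.018 ]
scene green_plug 0.24 [324. 202.] [0.483  0.1731 0.018 ]
scene panel_top 0.77 [326. 201.] [0.4566 0.203  0.042 ]
scene stand 0.56 [325. 208.] [0.4577 0.2035 0.02  ]
top cam [0.42308471 0.31714749 1.4498675 ]
top green_plug 0.45 [260. 235.] [0.4356 0.2955 0.018 ]
top red_plug 0.4 [332. 210.] [0.511  0.0733 0.018 ]
top red_plug 0.3 [295. 222.] [0.4748 0.186  0.018 ]
top panel_top 0.8 [297. 220.] [0.479  0.1846 0.042 ]
top stand 0.55 [297. 222.] [0.4762 0.1825 0.02  ]
```

View pics/t1.png

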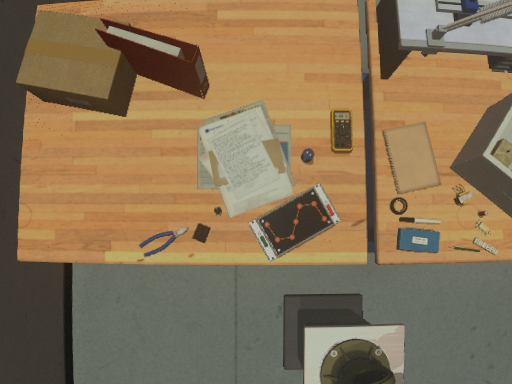

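View pics/s1.png

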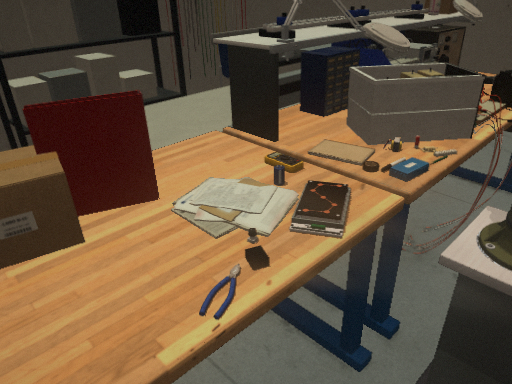

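The top view shows the stand centred at about (296,221). The green plug is at its left (world +y) end, about (263,240), and the red plug at the right, about (332,208). The orange pads form an S between them. In the scene view the panel is at about (322,205). Next I'll move over it for a wrist view.

Call:
move_arm([
  [50,-28,0,0,0,0,0],
  [50,-28,0,0,0,0,0],
  [50,-28,0,0,0,0,0],
  [50,-28,0,0,0,0,0],
  [50,-28,0,0,0,0,0],
])

```text
clock: 1.23
tcp_pos: [0.3802, -0.4217, 0.2317]
tcp_rot: [0.991, 0.137, 0.0, 0.0]
force: [-0.2, 0.0, -0.5]
finger_gap: -0.0002
grip_force: 0.0
```

Call:
move_arm([
  [50,-28,0,0,0,0,0],
  [50,-28,0,0,0,0,0],
  [50,-28,0,0,0,0,0],
  [8,-56,0,0,0,0,0],
  [8,-56,0,0,0,0,0],
])

```text
clock: 1.85
tcp_pos: [0.4858, -0.1873, 0.231]
tcp_rot: [0.991, 0.137, 0.0, -0.0]
force: [1.2, 1.1, 0.6]
finger_gap: -0.0001
grip_force: 0.0
```

Call:
move_arm([
  [8,-56,0,0,0,0,0],
  [8,-56,0,0,0,0,0],
  [8,-56,0,0,0,0,0],
  [8,-56,0,0,0,0,0],
  [8,-50,0,0,0,0,0],
])

```text
clock: 2.48
tcp_pos: [0.4493, 0.0873, 0.2317]
tcp_rot: [0.991, 0.137, 0.001, 0.0]
force: [0.6, 0.4, 1.0]
finger_gap: 0.0002
grip_force: 0.0
```

Run:
```python
from h import *
f=grab_frame("wrist");cv2.imwrite("pics/w1.png",f["pixels"][...,::-1]);print(-np.array(f["R"]).T@f["t"],np.array(f["R"]).round(2),state()["tcp_pos"])
```

```text
[0.519936   0.1068774  0.37345056] [[ 0.27 -0.96 -0.  ]
 [-0.92 -0.26  0.29]
 [-0.28 -0.08 -0.96]] [0.44795714 0.09523477 0.23210019]
```

View pics/w1.png

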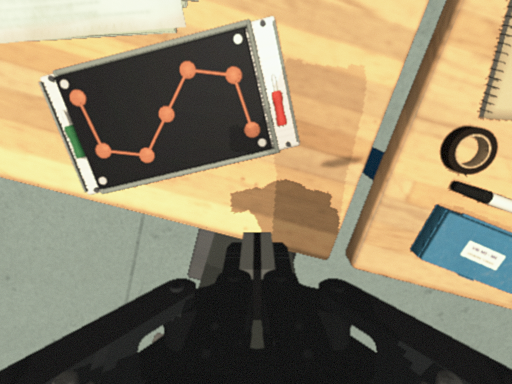

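The wrist view shows all 7 pads. From the green end (plug at (75,140)) they are at (78,98), (103,150), (147,156), (166,114), (187,70), (234,75) and (252,130). The red plug is at (279,105).

Run:
```python
from h import *
def pads(f,g):
    h=cv2.cvtColor(f["pixels"],cv2.COLOR_RGB2HSV)
    m=((h[...,0]<14)&(h[...,1]>110)&(h[...,2]>110)).astype(np.uint8)
    m=cv2.morphologyEx(m,cv2.MORPH_OPEN,cv2.getStructuringElement(cv2.MORPH_ELLIPSE,(9,9)))
    _,_,st,c=cv2.connectedComponentsWithStats(m)
    out=[]
    for p in g:
        d=np.linalg.norm(c[1:]-p,axis=1);k=d.argmin();out.append((c[1+k],d[k],st[1+k,4]))
    return out
f=grab_frame("wrist")
g=[(78,98),(103,150),(147,156),(166,114),(187,70),(234,75),(252,130)]
P=[]
for c,d,a in pads(f,g):
    w=world(f,c,.0428);P.append(w);print(c.round(1),round(d,1),a,w.round(4))
P=np.array(P);print("spacing",np.linalg.norm(np.diff(P,axis=0),axis=1).round(4))
s=state();print(s["tcp_pos"],s["tcp_rot"],s["force"])
np.save("pads.npy",P)
# tool-frame offsets TCP->pad
from scipy.spatial.transform import Rotation as R
q=R.from_quat(s["tcp_rot"]);print(q.as_matrix().round(3));print((q.inv().apply(P-s["tcp_pos"])*1000).round(1))
print((q.inv().apply(np.diff(P,axis=0))*1000).round(1))
print("plugs",world(f,(75,140),.02),world(f,(279,105),.02))
```

```text
[87.3 97.2] 9.3 232 [0.4675 0.2756 0.0428]
[111.8 149.6] 8.9 204 [0.4225 0.2445 0.0428]
[155.  154.6] 8.1 204 [0.4299 0.2007 0.0428]
[175.5 114. ] 9.5 216 [0.4762 0.1889 0.0428]
[197.3  70.2] 10.3 254 [0.5225 0.1773 0.0428]
[243.1  75.8] 9.1 246 [0.53   0.1335 0.0428]
[260.4 130.1] 8.4 204 [0.4848 0.1027 0.0428]
spacing [0.0547 0.0444 0.0478 0.0477 0.0444 0.0547]
[0.44865069 0.09175586 0.23202379] [ 9.89872808e-01  1.41953970e-01  8.05582625e-04 -4.95117268e-04] [ 0.44116365 -0.94981183  0.4029836 ]
[[ 0.96   0.281  0.001]
 [ 0.281 -0.96   0.001]
 [ 0.002 -0.001 -1.   ]]
[[  69.4 -171.   189.5]
 [  17.5 -153.8  189.4]
 [  12.3 -109.7  189.3]
 [  53.4  -85.4  189.4]
 [  94.6  -61.2  189.4]
 [  89.5  -17.1  189.4]
 [  37.5   -0.2  189.3]]
[[-52.   17.2  -0.1]
 [ -5.1  44.1  -0. ]
 [ 41.1  24.3   0.1]
 [ 41.1  24.1   0.1]
 [ -5.1  44.1  -0. ]
 [-52.   16.9  -0.1]]
plugs [0.41509659 0.29354955 0.02      ] [0.5133268  0.09033729 0.02      ]
```

Call:
move_arm([
  [17,-43,0,0,0,0,0],
  [17,-43,0,0,0,0,0],
  [17,-43,10,0,0,0,0],
  [18,-42,30,0,0,0,0],
  [0,0,40,0,0,0,0],
])

```text
clock: 3.2
tcp_pos: [0.4699, 0.2728, 0.1514]
tcp_rot: [0.99, 0.14, 0.001, -0.002]
force: [0.4, -0.6, -0.5]
finger_gap: -0.0004
grip_force: 0.0
```

Call:
move_arm([
  [0,0,20,0,0,0,0],
  [0,0,0,0,0,0,0],
  [0,0,0,0,0,0,0],
  [0,0,0,0,0,0,0],
  [0,0,0,0,0,0,0],
])

```text
clock: 3.82
tcp_pos: [0.4704, 0.2685, 0.1323]
tcp_rot: [0.991, 0.137, 0.001, 0.0]
force: [0.3, -0.8, 1.1]
finger_gap: -0.0
grip_force: 0.0
```

Run:
```python
from h import *
from scipy.spatial.transform import Rotation as R
P=np.load("pads.npy");s=state();q=R.from_quat(s["tcp_rot"])
f=grab_frame("wrist");im=f["pixels"][...,::-1].copy()
for w in P:
    u=px(f,w);print(u.round(1),end=" ");cv2.drawMarker(im,tuple(int(v) for v in u),(255,255,0),cv2.MARKER_CROSS,8,1)
u=px(f,s["tcp_pos"]);print("tcp",u,s["tcp_pos"],s["force"]);cv2.drawMarker(im,tuple(int(v) for v in u),(0,255,0),cv2.MARKER_CROSS,8,1)
cv2.imwrite("pics/w2.png",im);cv2.imwrite("w2raw.png",f["pixels"][...,::-1])
print((q.inv().apply(P-s["tcp_pos"])*1000).round(1))
```

```text
[246.5 195.9] [269.4 257.6] [324.3 262.8] [358.7 214.6] [396.4 161.4] [456.6 167.5] [467.5 232.8] tcp [256.21427473 250.3247209 ] [0.47036198 0.26854573 0.13229354] [ 0.32533779 -0.80604759  1.1102947 ]
[[ -1.   -7.6  89.5]
 [-52.8  10.2  89.4]
 [-57.5  54.3  89.4]
 [-16.1  78.2  89.5]
 [ 25.3 101.9  89.6]
 [ 20.7 146.1  89.6]
 [-31.2 163.5  89.5]]
```

View pics/w2.png

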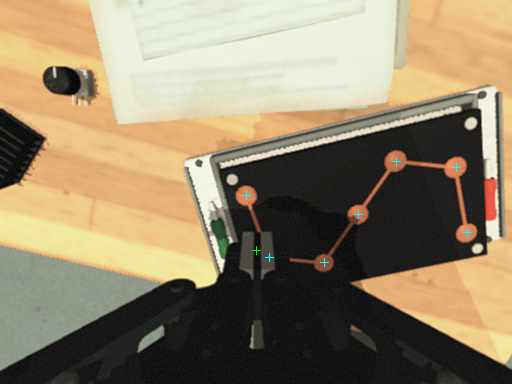

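Markers and pads agree to within a pixel. Next I'll centre over the first pad and descend.

Call:
move_arm([
  [-1,-8,20,0,0,0,0],
  [0,0,30,0,0,0,0],
  [0,0,20,0,0,0,0],
  [0,0,8,0,0,0,0],
  [0,0,0,0,0,0,0],
])

```text
clock: 4.5
tcp_pos: [0.4662, 0.2761, 0.0528]
tcp_rot: [0.991, 0.137, -0.001, -0.0]
force: [0.1, 0.9, -1.1]
finger_gap: 0.0
grip_force: 0.0
```

Call:
move_arm([
  [0,0,3,0,0,0,0],
  [0,0,3,0,0,0,0],
  [0,0,2,0,0,0,0],
  [0,0,0,0,0,0,0],
  [0,0,0,0,0,0,0],
])

```text
clock: 5.12
tcp_pos: [0.4667, 0.2759, 0.0454]
tcp_rot: [0.991, 0.137, 0.0, 0.0]
force: [-0.4, 0.5, 0.3]
finger_gap: 0.0003
grip_force: 0.0
```

Call:
move_arm([
  [0,0,2,0,0,0,0],
  [0,0,1.5,0,0,0,0],
  [0,0,1.5,0,0,0,0],
  [0,0,0,0,0,0,0],
  [0,0,0,0,0,0,0],
])

```text
clock: 5.75
tcp_pos: [0.4668, 0.276, 0.0405]
tcp_rot: [0.991, 0.137, 0.0, 0.0]
force: [-1.4, -0.9, 3.5]
finger_gap: -0.0003
grip_force: 1.6
```

Run:
```python
from h import *
from scipy.spatial.transform import Rotation as R
F=[];T=[]
for i in range(4):
    f=grab_frame("wrist");s=state();F.append(s["force"]);T.append(s["tcp_pos"])
t=np.mean(T,0);print(np.round(F,1).tolist(),t.round(4),np.std(T,0).round(5))
q=R.from_quat([.9906,.137,0,0]);P=np.load("pads.npy");print((q.inv().apply(P-t)*1000).round(1))
```

```text
[[0.1, 0.0, 2.6], [-0.5, 0.0, 3.4], [0.3, 0.7, 3.7], [0.4, -0.2, 3.3]] [0.4668 0.2761 0.0404] [2.e-05 3.e-05 2.e-05]
[[  0.6   0.6  -2.4]
 [-51.2  18.4  -2.4]
 [-55.9  62.5  -2.4]
 [-14.6  86.4  -2.4]
 [ 26.8 110.2  -2.4]
 [ 22.2 154.3  -2.4]
 [-29.7 171.7  -2.4]]
```

Contact is at about 3.3 N with light sink. Now sliding to pad 2.

Call:
move_arm([
  [-8,3,0.5,0,0,0,0],
  [-12,4,0,0,0,0,0],
  [-12,4,0,0,0,0,0],
  [-11,4,0,0,0,0,0],
  [-8,3,0,0,0,0,0],
])

```text
clock: 6.58
tcp_pos: [0.422, 0.2443, 0.04]
tcp_rot: [0.991, 0.137, 0.0, 0.0]
force: [2.0, 1.0, 4.2]
finger_gap: 0.0003
grip_force: 1.8
```

Call:
move_arm([
  [0,0,0,0,0,0,0],
  [-1,11,0,0,0,0,0],
  [-1,11,0,0,0,0,0],
  [-1,11,0,0,0,0,0],
  [-2,11,0,0,0,0,0],
])

```text
clock: 7.2
tcp_pos: [0.4298, 0.2005, 0.0398]
tcp_rot: [0.991, 0.137, 0.0, -0.0]
force: [0.1, 2.6, 3.9]
finger_gap: 0.0002
grip_force: 1.8
```

Call:
move_arm([
  [0,0,0,0,0,0,0],
  [10,6,0,0,0,0,0],
  [11,6,0,0,0,0,0],
  [11,6,0,0,0,0,0],
  [9,6,0,0,0,0,0],
])

```text
clock: 7.82
tcp_pos: [0.4763, 0.1893, 0.0396]
tcp_rot: [0.991, 0.137, -0.0, -0.0]
force: [-2.3, 1.0, 4.9]
finger_gap: -0.0002
grip_force: 2.0
```

Call:
move_arm([
  [0,0,0,0,0,0,0],
  [10,6,0,0,0,0,0],
  [11,6,0,0,0,0,0],
  [11,6,0,0,0,0,0],
  [9,6,0,0,0,0,0],
])

```text
clock: 8.45
tcp_pos: [0.5222, 0.1771, 0.0397]
tcp_rot: [0.991, 0.137, -0.0, -0.0]
force: [-2.7, -0.3, 4.3]
finger_gap: 0.0003
grip_force: 1.9
```

Call:
move_arm([
  [0,0,0,0,0,0,0],
  [-1,11,0,0,0,0,0],
  [-1,11,0,0,0,0,0],
  [-1,11,0,0,0,0,0],
  [-2,11,0,0,0,0,0],
])

```text
clock: 9.07
tcp_pos: [0.5287, 0.1328, 0.0399]
tcp_rot: [0.991, 0.137, 0.0, -0.0]
force: [-0.3, 2.2, 3.3]
finger_gap: 0.0001
grip_force: 1.8
```

Call:
move_arm([
  [0,0,0,0,0,0,0],
  [-12,4,0,0,0,0,0],
  [-14,5,0,0,0,0,0],
  [-14,5,0,0,0,0,0],
  [-12,4,0,0,0,0,0],
])

```text
clock: 9.7
tcp_pos: [0.4827, 0.1014, 0.04]
tcp_rot: [0.991, 0.137, 0.0, 0.0]
force: [1.1, 0.6, 3.8]
finger_gap: 0.0002
grip_force: 1.8
```

Call:
move_arm([
  [0,0,0,0,0,0,0],
  [0,0,0,0,0,0,0],
  [0,0,0,0,0,0,0],
  [0,0,0,0,0,0,0],
  [0,0,0,0,0,0,0],
])

```text
clock: 10.32
tcp_pos: [0.4834, 0.102, 0.0396]
tcp_rot: [0.991, 0.137, -0.0, 0.0]
force: [-1.1, -1.6, 4.1]
finger_gap: -0.0001
grip_force: 1.9
```

Run:
```python
from h import *
f=grab_frame("wrist");im=f["pixels"][...,::-1].copy();s=state();P=np.load("pads.npy")
for w in P:
    u=px(f,w);cv2.drawMarker(im,tuple(int(v) for v in u),(255,255,0),cv2.MARKER_CROSS,8,1)
print(s["tcp_pos"],s["force"],s["clock"],P[-1]-s["tcp_pos"]);cv2.imwrite("pics/w3.png",im)
```

```text
[0.48336322 0.10197859 0.03964164] [-2.68574548 -1.8255005   4.03249312] 10.375 [0.00146318 0.00073749 0.00315836]
```

View pics/w3.png

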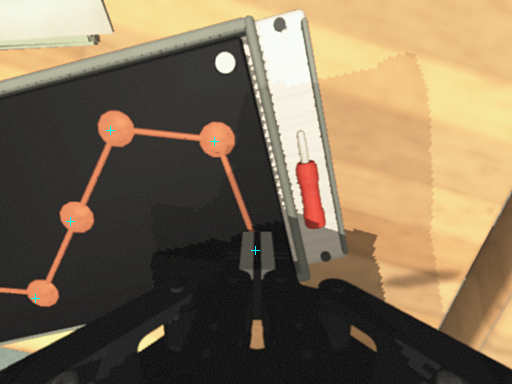

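The view shows the fingertips at (256,240) over the end of the trace at the last pad, with the red plug (311,195) undisturbed. I'll centre by 2 mm and then hand in.

Call:
move_arm([
  [1,0.5,0,0,0,0,0],
  [1,0.5,0,0,0,0,0],
  [0,0,0,0,0,0,0],
  [0,0,0,0,0,0,0],
  [0,0,0,0,0,0,0],
])

```text
clock: 11.0
tcp_pos: [0.4857, 0.1022, 0.0399]
tcp_rot: [0.991, 0.137, 0.0, -0.0]
force: [-2.4, 2.2, 3.0]
finger_gap: -0.0001
grip_force: 1.8
```

```bash
python3 -c "
from h import *
s=state();print(s['tcp_pos'],s['force']);print(order.hand_in())"
```

```text
[0.48570124 0.10217642 0.03987321] [-2.38091062  2.15582607  3.00498853]
the job is handed in; nothing more can be done
None
```

I slid the shut fingertips from the green plug's end over all seven pads without lifting and handed the job in with them resting on the last pad at about 3 N; the hand-in returned no verdict, and each pad touch is inferred from position (within about 2 mm) and force, not measured.

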